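# Put the tea canisters away below the rim

### The arm

A 6-joint arm with a two-finger parallel gripper is mounted at the origin on the work surface. World frame = base frame: x ahead of the robot, y to its left, z up, the work surface at z = 0. Lengths are in m, angles in rad, forces in N, time in s.
With the tool pointing down it reaches from about 0.375 to 0.975 m from the base axis. Payload 3.8 kg.
Tool frame: the origin (TCP) lies between the finger pads; the fingertips stand 8 mm ahead of it and the grasp point (between the pads) lies 11 mm behind it; z points along the fingers, y is the line along which they close (so a half turn about z gives the same grasp; the last joint's range is limited). The gripper opens to 88 mm and grips with 3 to 60 N. Pads are 18 mm wide; open, the fingers measure 123 mm over their backs; the gripper's body (75 mm by 187 mm) begins 45 mm behind the grasp point.
Start: joints at [1.073, 0.264, 1.604, -0, 1.274, -0.037], TCP at [0.3, 0.605, 0.247] pointing down, gripper open.
Joint ranges: [-2.63, 2.63], [-0.94, 2.18], [0.31, 2.57], [-1.31, 4.45], [0, 2.66], [-2.55, 2.55]. Speed limits (rad/s): [2.57, 2.57, 3.14, 3.14, 3.14, 3.14].

### API

Orientations are given as a 3x3 rotation matrix whose columns are the frame's x, y, z axes.
In Python, from workcell import * gives the robot as it stands.
- The arm moves only by the tool send_rows, never from a script. Its argument "targets" is one flat list of numbers, 6 for each row, row after row: the shift along the tool's x, y, z scaled (see below), then the turn, a rotation vector about the tool's x, y, z scaled (see below). A call has 1 to 12 rows; each row shifts and turns the commanded pose from where the row before left it, along the tool's axes as they then stand; what a row does not reach is not made up. The controller multiplies each number of a shift by 0.2 m and each number of a turn by 360 degrees. A row lasts 1/12 s, in which the tool goes at most 41.7 mm and 7.16 degrees, less where a joint would pass 70% of its speed; a pose out of reach is approached as far as the arm can. A call with a number of a shift or a turn outside -1 to 1 is refused whole. A call with a gripper value outside its range is refused whole. "fingers" is the opening, from 0 (shut) to 1 (fully open), set as the call begins (left out, the last holds). The fingers move at their own pace and stop on an object; "squeeze" is the grip in N (left out, the last holds). Time passes only in rows, so rows that do not move let the fingers close. It gives the time, the measured TCP pose, the force, the opening and the grip force at its end, in the units of the state.
- get_obs(): the state, without advancing time (a new reading comes with each control period).
- get_image(name): name is "scene" or "top"; returns a dict with "pixels" (480x640x3 uint8, blue, green, red), "intrinsics" (3x3 intrinsics, pixels), "world_from_camera" (4x4, takes a point from camera to world coordinates). Camera axes: x right, y down, z forward; pixel columns grow to the right and rows downward; lengths in m; the calibration is good to about 2 mm. A picture is of the moment at which its call begins. There is no depth.
- sign_off(): hands the job in; it is judged then, once.
The state is a dict: "time": time; "qpos": joint angles; "joint_vel": joint speeds; "joint_torque": joint torques, N m; "ee_pos": TCP position; "tcp_rot": TCP orientation; "force": force on the tool from outside, world axes, zero at the start; "torque": the same for the moment, N m; "gripper_width": opening from 0.0 (shut) to 1.0 (fully open); "grasp_force": force on a finger pad.
Only numpy, scipy, OpenCV 4.12 (cv2) and the standard library are available. Lean on these libraries where they do the work, as an engineer would, in place of code of your own. Each camera call takes 0.05 s, during which the arm holds its last target. There are 200 camera calls.

### The job

Put the three ceramic tea canisters away in the three wooden boxes, one in each, choosing so that every canister stands upright on the floor of its box and no knob sticks up above its box's rim. They are fragile, so lower each one in rather than dropping it and never tip one over. Leave the shaker, butter dish, juicer and sugar tongs where they are.

Things in the scene. Friction and masses are not known exactly. Their poses are not given: they have to be found in the camera images.
- short_canister: Short green, one-piece ceramic tea canister: cylinder 64 mm in diameter and 46 mm high to the top of its flat lid (thin dark line near the top), with a fixed round wooden knob on its middle, 24 mm in diameter and 24 mm high; 70 mm high in all. About 0.22 kg. Loose, standing on the counter. Origin: centre of its underside; z up.
- medium_canister: Medium terracotta (orange-brown), one-piece ceramic tea canister: cylinder 64 mm in diameter and 64 mm high to the top of its flat lid (thin dark line near the top), with a fixed round wooden knob on its middle, 24 mm in diameter and 24 mm high; 88 mm high in all. About 0.27 kg. Loose, standing on the counter. Origin: centre of its underside; z up.
- tall_canister: Tall blue, one-piece ceramic tea canister: cylinder 64 mm in diameter and 82 mm high to the top of its flat lid (thin dark line near the top), with a fixed round wooden knob on its middle, 24 mm in diameter and 24 mm high; 106 mm high in all. About 0.32 kg. Loose, standing on the counter. Origin: centre of its underside; z up.
- low_box: Low, pale wood open-topped square wooden box, empty, fixed to the counter: 108 mm square outside, 96 mm square inside, walls 6 mm, rim 84 mm above the counter, inner floor 8 mm above the counter (so 76 mm deep inside). Origin: centre of its underside, on the counter; x and y along its sides, z up.
- middle_box: Middle-height, mid-brown wood open-topped square wooden box, empty, fixed to the counter: 108 mm square outside, 96 mm square inside, walls 6 mm, rim 102 mm above the counter, inner floor 8 mm above the counter (so 94 mm deep inside). Origin: centre of its underside, on the counter; x and y along its sides, z up.
- deep_box: Deep, dark brown wood open-topped square wooden box, empty, fixed to the counter: 108 mm square outside, 96 mm square inside, walls 6 mm, rim 120 mm above the counter, inner floor 8 mm above the counter (so 112 mm deep inside). Origin: centre of its underside, on the counter; x and y along its sides, z up.
- shaker: Bystander: empty closed steel shaker, 72 mm in diameter, 164 mm high, standing. Origin: centre of its underside.
- butter_dish: Bystander: clear glass butter dish with cover and small knob, 170 x 100 mm and 71 mm high. Origin: centre of its underside; x along its length.
- juicer: Bystander: yellow plastic citrus juicer, round, 120 mm in diameter and 70 mm high, with a tab reaching 90 mm from the centre along its -x. Origin: centre of its underside.
- sugar_tongs: Bystander: steel sugar tongs lying flat, about 115 mm long, 30 mm wide, 8 mm high. Origin: middle of the tongs on the counter; x along their length.
Things that resemble listed ones, but are neither listed nor needed, are in the scene too. Several things look just like the tall_canister: the one meant starts farthest to the robot's left. Leave any purple look-alike of the middle_box alone.

How it is judged:
By the outcome, as a careful person would: the job done as asked, in the order asked, and still so for the second after the job is handed in, with the robot touching nothing.
It also fails if it takes over 86 s, if anything falls off the work surface, if the arm or the gripper's body presses on something with over 40 N, if the wrist force passes 120 N, or if a joint passes its speed limit or range.

## Working session

There is one attempt and no reset: what is moved stays moved. The work goes in short steps, Python scripts to look and compute and a tool call to move; the robot and the scene stay as the last step left them, time stands still between calls to the robot, and variables do not carry over. Pictures are saved under pics/ and viewed, at most 14 in all, crops included, and the job is handed in when it is done.

Besides the shell and the picture viewer there is one more tool, called after "Request:" in YAML: its name, and indented under it one key for each argument. send_rows: Moves the arm, as the interface text tells. Its arguments: {"type":"object","properties":{"targets":{"type":"array"},"fingers":{"type":"number"},"squeeze":{"type":"number"}},"required":["targets"]}

```bash
mkdir -p pics
python3 - <<'E'
from workcell import *
import cv2,numpy as np
np.set_printoptions(precision=4,suppress=True)
for n in("scene","top"):
    im=get_image(n); cv2.imwrite(f"pics/{n}0.png",im["pixels"]); print(im["intrinsics"],im["world_from_camera"])
o=get_obs(); print(o)
E
```

```text
[[502.6537   0.     315.4231]
 [  0.     502.6537 244.3471]
 [  0.       0.       1.    ]] [[-0.8649  0.3805 -0.3274  0.982 ]
 [ 0.5019  0.6445 -0.5768  0.7473]
 [-0.0085 -0.6632 -0.7484  0.9933]
 [ 0.      0.      0.      1.    ]]
[[593.6699   0.     313.9869]
 [  0.     593.6699 239.4147]
 [  0.       0.       1.    ]] [[ 0.0129 -0.9831  0.1827  0.3492]
 [-0.9998 -0.0151 -0.0103  0.014 ]
 [ 0.0128 -0.1825 -0.9831  1.3497]
 [ 0.      0.      0.      1.    ]]
{'time': 0.1, 'qpos': array([ 1.0731,  0.2647,  1.6052, -0.    ,  1.2737, -0.0369]), 'joint_vel': array([ 0.0003, -0.0013, -0.0015,  0.0005, -0.0001,  0.0007]), 'joint_torque': array([  0.0013, -50.362 , -35.8071,   0.0729,   0.0233,  -0.0001]), 'ee_pos': array([0.2999, 0.604 , 0.2455]), 'tcp_rot': array([[-0.8957,  0.4447, -0.0009],
       [ 0.4447,  0.8957, -0.0017],
       [ 0.0001, -0.002 , -1.    ]]), 'force': array([-0.0695, -0.2321, -0.0511]), 'torque': array([-0.0113, -0.0182,  0.0089]), 'grasp_force': 0.0, 'gripper_width': 1.0014955806666488}
```

View pics/scene0.png

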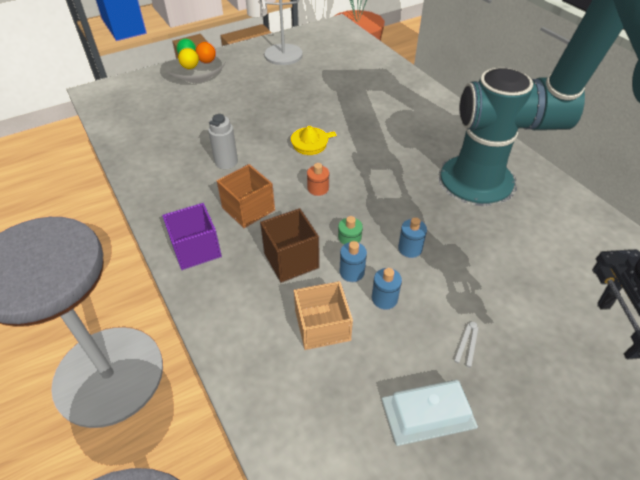

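View pics/top0.png

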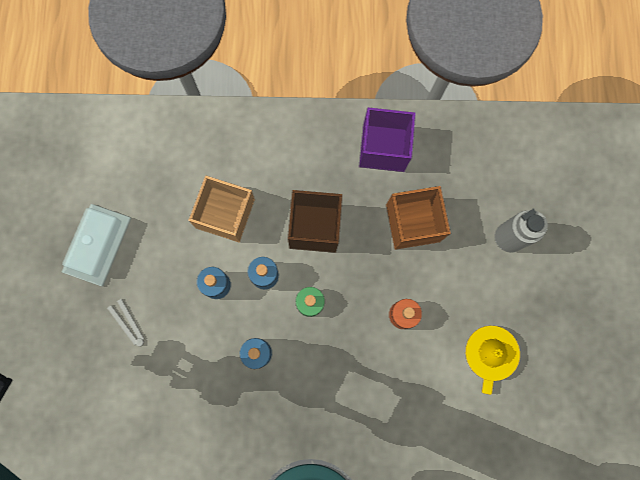

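The top view (up = +x, left = +y) shows:
- Three blue canisters at (213,282), (263,271) and (255,353).
- Green canister at (310,301) and terracotta canister at (406,313).
- Pale box at (221,209), dark box at (315,220) and mid-brown box at (418,217).
- Purple look-alike box at (387,140).
- Shaker at (520,230), juicer at (493,353), butter dish at (96,245) and tongs at (126,323).

The blue canister farthest left is the one at top pixel (213,282), which is near (387,287) in the scene view. I'll measure these and check the choice in a crop.

```bash
cat > h.py <<'E'
from workcell import *
import cv2,numpy as np
np.set_printoptions(precision=4,suppress=True)
def ray(im,p):
    T=im["world_from_camera"]; d=T[:3,:3]@np.linalg.solve(im["intrinsics"],[p[0],p[1],1.]); return T[:3,3],d
def onz(im,p,z):
    c,d=ray(im,p); return c+d*(z-c[2])/d[2]
def tri(r1,r2):
    (a,u),(b,v)=r1,r2; s=np.linalg.lstsq(np.c_[u,-v],b-a,rcond=None)[0]; p,q=a+s[0]*u,b+s[1]*v
    return (p+q)/2,np.linalg.norm(p-q)
def blobs(im,lo,hi,box,amin=20):
    h=cv2.cvtColor(im["pixels"],cv2.COLOR_BGR2HSV); m=cv2.inRange(h,np.array(lo),np.array(hi))
    k=np.zeros_like(m); x,y,X,Y=box; k[y:Y,x:X]=m[y:Y,x:X]
    n,l,s,c=cv2.connectedComponentsWithStats(k)
    return [(c[i],s[i][4],(s[i][:4])) for i in range(1,n) if s[i][4]>=amin]
E
python3 - <<'E'
from h import *
top=get_image("top"); sc=get_image("scene")
h=cv2.cvtColor(top["pixels"],cv2.COLOR_BGR2HSV); hs=cv2.cvtColor(sc["pixels"],cv2.COLOR_BGR2HSV)
for p in[(210,280),(263,270),(310,300),(409,313),(254,353),(400,318),(304,306),(220,185),(300,195),(420,190)]: print(p,h[p[1],p[0]])
for p in[(388,274),(354,247),(351,222),(319,167),(415,223)]: print('s',p,hs[p[1],p[0]])
a=cv2.resize(top["pixels"][170:370,180:450],None,fx=2.9,fy=2.9,interpolation=cv2.INTER_CUBIC); cv2.imwrite("pics/crop1.png",a)
b=cv2.resize(sc["pixels"][150:350,210:450],None,fx=3,fy=3,interpolation=cv2.INTER_CUBIC); cv2.imwrite("pics/crop2.png",b)
E
```

```text
(210, 280) [ 16 126 214]
(263, 270) [ 16 127 219]
(310, 300) [ 16 126 211]
(409, 313) [ 16 126 211]
(254, 353) [ 16 125 163]
(400, 318) [  9 169 198]
(304, 306) [ 65 109 169]
(220, 185) [ 17 122 119]
(300, 195) [ 14 111  53]
(420, 190) [ 13 171 179]
s (388, 274) [ 17 121 225]
s (354, 247) [ 16 121 225]
s (351, 222) [ 16 123 219]
s (319, 167) [ 16 123 220]
s (415, 223) [ 15 123 168]
```

View pics/crop1.png

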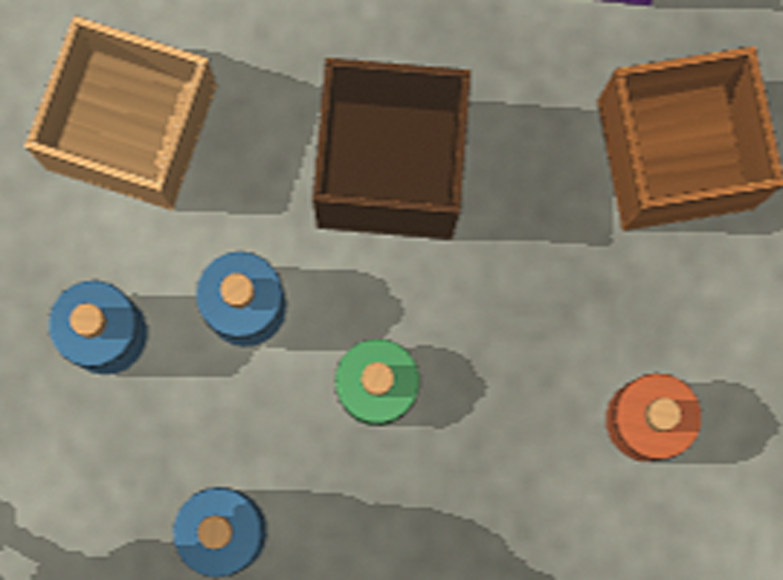

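View pics/crop2.png

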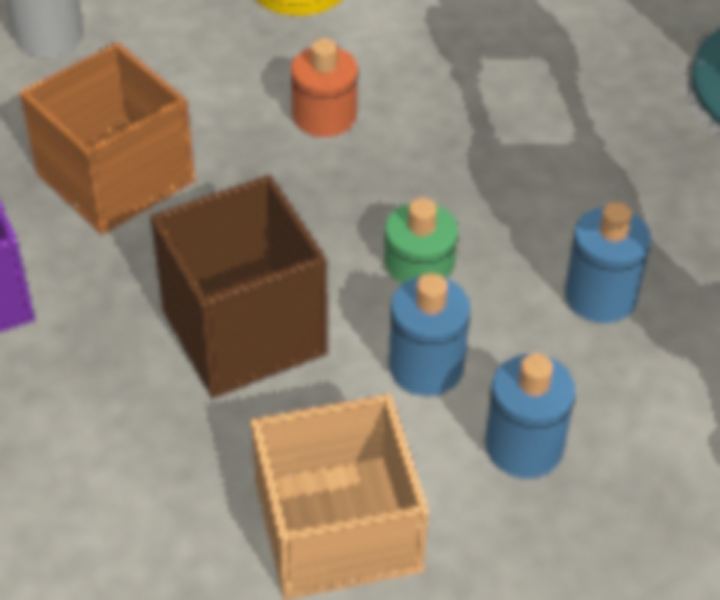

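The crops confirm the choice. The leftmost blue, (88,320) in crop 1, is the tall one; the other two blues are look-alikes. The rims of all three boxes are clear and the boxes are empty. Next I'll measure the knobs and rim corners.

Run:
```python
from h import *
top=get_image("top"); sc=get_image("scene")
H=dict(tall=.106,b2=.106,short=.070,med=.088,b3=.106)
R=dict(tall=(200,268,226,292),b2=(254,261,274,281),short=(300,290,322,312),med=(402,306,416,321),b3=(245,344,265,362))
S=dict(tall=(378,264,400,284),b2=(344,239,364,256),short=(342,214,360,231),med=(310,161,328,175),b3=(406,215,425,232))
for k in R:
    v=150
    t=max(blobs(top,(14,100,110),(19,140,255),R[k]),key=lambda b:b[1])
    s=max(blobs(sc,(14,100,110),(20,140,255),S[k]),key=lambda b:b[1])
    P,g=tri(ray(top,t[0]),ray(sc,s[0]))
    q=onz(top,t[0],H[k]-.002); print(k,t[0],t[1],'top plane',q,'tri',P,'gap',g,'r',np.hypot(*q[:2]))
B=dict(low=(.084,[(77,18),(214,57),(163,190),(28,147)]),deep=(.120,[(325,58),(470,70),(458,208),(316,195)]),mid=(.102,[(614,70),(755,48),(784,185),(635,207)]))
for k,(z,c) in B.items():
    w=np.array([onz(top,(x/2.9+180-.5,y/2.9+170-.5),z) for x,y in c])[:,:2]
    e=np.diff(np.r_[w,w[:1]],axis=0); print(k,w.mean(0),'sides',np.linalg.norm(e,axis=1),'diag',np.linalg.norm(w[0]-w[2]),np.linalg.norm(w[1]-w[3]),'yaw',np.degrees(np.arctan2(e[:,1],e[:,0])),'r',np.hypot(*w.mean(0)))
print(onz(top,(533,222),.164), onz(top,(96,240),.071))
```

```text
tall [209.7033 279.956 ] 91 top plane [0.4906 0.2192 0.104 ] tri [0.4926 0.2191 0.0976] gap 0.003379312614524071 r 0.537348180778119
b2 [261.4    269.5176] 85 top plane [0.5143 0.1112 0.104 ] tri [0.516  0.111  0.0974] gap 0.0022159024194795002 r 0.5262093348944744
short [309.9101 300.2247] 89 top plane [0.454  0.0077 0.068 ] tri [0.4555 0.0069 0.0601] gap 0.0023648463979763735 r 0.4540330032932363
med [408.2736 312.4057] 106 top plane [ 0.4296 -0.2012  0.086 ] tri [ 0.4309 -0.2032  0.0775] gap 0.0018676997638017328 r 0.47440969995183185
b3 [253.8736 353.3333] 87 top plane [0.3403 0.1217 0.104 ] tri [0.3414 0.1213 0.0963] gap 0.0031013976457048603 r 0.36140678569573603
low [0.6582 0.2051] sides [0.109 0.109 0.107 0.106] diag 0.14977998774609577 0.1549178126919412 yaw [-105.3997  161.3717   72.9991  -17.6069] r 0.6894140812133627
deep [0.6302 0.0002] sides [0.1073 0.1039 0.1036 0.1031] diag 0.14859098233072374 0.14690370751923007 yaw [-93.9456 175.4394  85.5567  -2.502 ] r 0.630237629851311
mid [ 0.642 -0.227] sides [0.108  0.1064 0.1123 0.1051] diag 0.1518129133073088 0.15353692942600236 yaw [ -79.9726 -169.8044   99.3601    7.8704] r 0.6809164506510749
[ 0.6128 -0.4474  0.164 ] [0.5782 0.4758 0.071 ]
```

```bash
cat >> h.py <<'E'
def go(*pts,v=.03):
    o=get_obs(); p=o["ee_pos"]; print('t',o["time"],'at',p)
    for t in pts:
        d=o["tcp_rot"].T@(np.array(t)-p)/.2; print(t,'units',d,'rows>=',np.linalg.norm(d)*.2/v); p=np.array(t)
E
python3 -c "
from h import *
go((.491,.219,.16),(.491,.219,.094),(.491,.219,.25),(.630,0,.25),(.63,0,.104),v=.035)"
```

```text
t 0.3 at [0.3    0.6044 0.2462]
(0.491, 0.219, 0.16) units [-1.7121 -1.3009  0.4321] rows>= 12.533187873331318
(0.491, 0.219, 0.094) units [-0.      0.0003  0.33  ] rows>= 1.8857142857142857
(0.491, 0.219, 0.25) units [ 0.     -0.0006 -0.78  ] rows>= 4.457142857142856
(0.63, 0, 0.25) units [-1.1095 -0.6717  0.0005] rows>= 7.411078304312607
(0.63, 0, 0.104) units [-0.      0.0006  0.73  ] rows>= 4.171428571428572
```

Request:
send_rows:
  targets: [-0.143,-0.108,0.03,0,0,0,-0.143,-0.108,0.03,0,0,0,-0.143,-0.108,0.03,0,0,0,-0.143,-0.108,0.03,0,0,0,-0.143,-0.108,0.03,0,0,0,-0.143,-0.108,0.03,0,0,0,-0.143,-0.108,0.03,0,0,0,-0.143,-0.108,0.03,0,0,0,-0.143,-0.108,0.03,0,0,0,-0.143,-0.108,0.03,0,0,0,-0.143,-0.108,0.03,0,0,0,-0.143,-0.108,0.03,0,0,0]
  fingers: 0.5
  squeeze: 30

```text
time: 1.3
ee_pos: [0.4928, 0.2182, 0.1747]
tcp_rot: [[-0.896, 0.445, 0.001], [0.445, 0.896, 0.0], [-0.0, 0.001, -1.0]]
force: [-0.2, -0.3, -0.5]
gripper_width: 0.496
grasp_force: 0.0
```

Request:
send_rows:
  targets: [0,0,0,0,0,0,0,0,0,0,0,0,0,0,0,0,0,0]

```text
time: 1.55
ee_pos: [0.4923, 0.22, 0.1748]
tcp_rot: [[-0.895, 0.446, -0.0], [0.446, 0.895, 0.001], [0.0, 0.0, -1.0]]
force: [-0.1, 0.5, 0.7]
gripper_width: 0.499
grasp_force: 0.0
```

```bash
python3 -c "
from h import *
go((.491,.219,.094));print(get_obs()['tcp_rot'],get_obs()['gripper_width'])
im=get_image('top')['pixels'];cv2.imwrite('pics/a1.png',cv2.resize(im[190:340,130:330],None,fx=3,fy=3))"
```

```text
t 1.55 at [0.4923 0.22   0.1748]
(0.491, 0.219, 0.094) units [ 0.0034 -0.0073  0.4041] rows>= 2.6947057049236913
[[-0.8952  0.4457 -0.0002]
 [ 0.4457  0.8952  0.0006]
 [ 0.0004  0.0004 -1.    ]] 0.49898991949951105
```

View pics/a1.png

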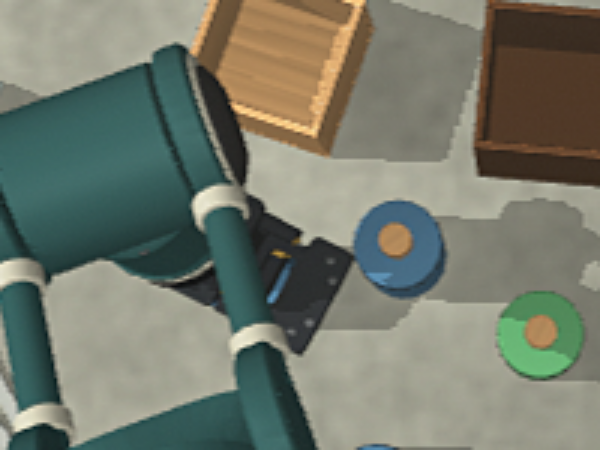

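The arm hides the canister in this crop. The look-alike blue is at (400,240), clear of the gripper, and tracking is accurate, so I'll descend and grip the knob.

Request:
send_rows:
  targets: [0.001,-0.002,0.1,0,0,0,0.001,-0.002,0.1,0,0,0,0.001,-0.002,0.1,0,0,0,0,-0.001,0.06,0,0,0,0,0,0.03,0,0,0,0,0,0.015,0,0,0,0,0,0,0,0,0,0,0,0,0,0,0]

```text
time: 2.27
ee_pos: [0.4918, 0.2195, 0.0946]
tcp_rot: [[-0.896, 0.444, 0.001], [0.444, 0.896, 0.001], [-0.001, 0.001, -1.0]]
force: [-0.2, 0.1, -0.8]
gripper_width: 0.498
grasp_force: 0.0
```

Request:
send_rows:
  targets: [0,0,0,0,0,0,0,0,0,0,0,0,0,0,0,0,0,0,0,0,0,0,0,0,0,0,0,0,0,0,0,0,0,0,0,0]
  fingers: 0
  squeeze: 30

```text
time: 2.77
ee_pos: [0.4915, 0.2186, 0.0944]
tcp_rot: [[-0.896, 0.445, 0.001], [0.445, 0.896, -0.0], [-0.001, 0.0, -1.0]]
force: [-1.4, -2.8, 3.5]
gripper_width: 0.261
grasp_force: 30.0
```

Request:
send_rows:
  targets: [0,0,-0.02,0,0,0,0,0,-0.04,0,0,0,0,0,-0.08,0,0,0,0,0,-0.1,0,0,0,0,0,-0.12,0,0,0,0,0,-0.12,0,0,0,0,0,-0.12,0,0,0,0,0,-0.1,0,0,0,0,0,-0.07,0,0,0,0,0,-0.03,0,0,0,0,0,0,0,0,0]

```text
time: 3.68
ee_pos: [0.4918, 0.2192, 0.2553]
tcp_rot: [[-0.896, 0.445, 0.003], [0.445, 0.896, 0.001], [-0.002, 0.002, -1.0]]
force: [0.7, -0.0, -4.3]
gripper_width: 0.261
grasp_force: 30.0
```

```bash
python3 -c "
from h import *
go((.630,0,.25),(.63,0,.1015))
im=get_image('scene')['pixels'];cv2.imwrite('pics/a2.png',cv2.resize(im[130:350,210:500],None,fx=2.5,fy=2.5))"
```

```text
t 3.6833 at [0.4918 0.2192 0.2553]
(0.63, 0, 0.25) units [-1.1065 -0.6747  0.0269] rows>= 8.64133900608967
(0.63, 0, 0.1015) units [ 0.0013 -0.0017  0.7425] rows>= 4.949999999999999
```

View pics/a2.png

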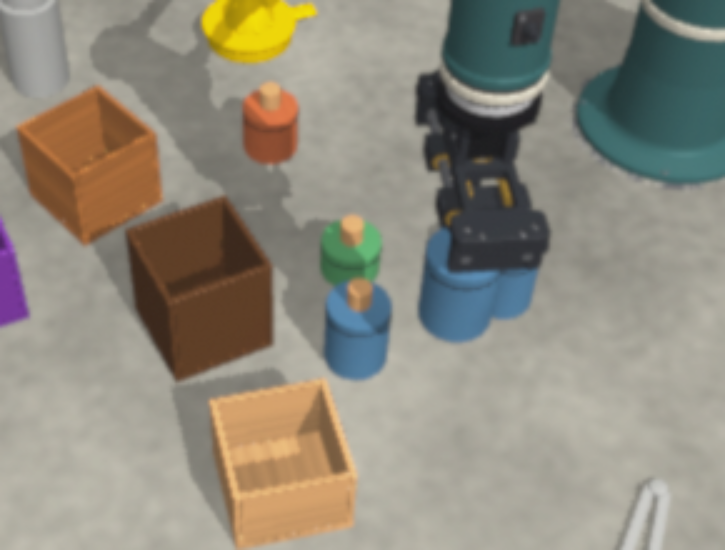

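The tall canister hangs upright in the gripper at (455,285). Next is the move over the deep box.

Request:
send_rows:
  targets: [-0.05,-0.03,0,0,0,0,-0.1,-0.061,0,0,0,0,-0.1,-0.061,0,0,0,0,-0.1,-0.061,0,0,0,0,-0.1,-0.061,0,0,0,0,-0.1,-0.061,0,0,0,0,-0.1,-0.061,0,0,0,0,-0.1,-0.061,0,0,0,0,-0.1,-0.061,0,0,0,0,-0.1,-0.061,0,0,0,0,-0.1,-0.061,0,0,0,0,-0.057,-0.035,0,0,0,0]

```text
time: 4.73
ee_pos: [0.6296, -0.0036, 0.2512]
tcp_rot: [[-0.895, 0.446, -0.003], [0.446, 0.895, -0.001], [0.002, -0.002, -1.0]]
force: [0.1, -0.2, -3.7]
gripper_width: 0.259
grasp_force: 30.0
```

Request:
send_rows:
  targets: [0,0,0,0,0,0,0,0,0,0,0,0,0,0,0,0,0,0,0,0,0,0,0,0]

```text
time: 5.07
ee_pos: [0.6287, 0.0004, 0.2532]
tcp_rot: [[-0.896, 0.444, -0.001], [0.444, 0.896, 0.001], [0.001, -0.0, -1.0]]
force: [0.0, -0.4, -3.8]
gripper_width: 0.264
grasp_force: 30.0
```

```bash
python3 -c "
from h import *
go((.63,0,.1024))
im=get_image('scene')['pixels'];cv2.imwrite('pics/a3.png',cv2.resize(im[90:350,150:450],None,fx=2.3,fy=2.3))"
```

```text
t 5.0667 at [0.6287 0.0004 0.2532]
(0.63, 0, 0.1024) units [-0.0079  0.0013  0.7539] rows>= 5.026566885249765
```

View pics/a3.png

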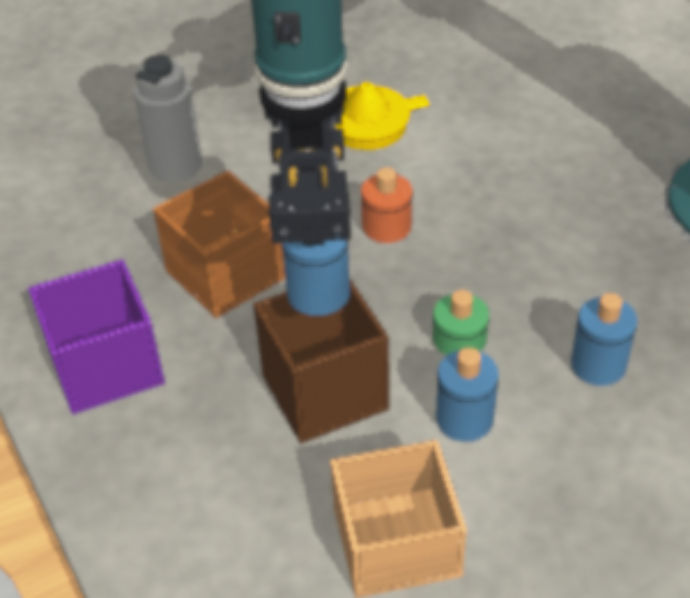

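The canister hangs upright over the deep box opening, with its bottom at (318,300). I'll lower it now and creep at the end.

Request:
send_rows:
  targets: [-0.004,0,0.03,0,0,0,-0.004,0,0.07,0,0,0,0,0,0.1,0,0,0,0,0,0.1,0,0,0,0,0,0.1,0,0,0,0,0,0.1,0,0,0,0,0,0.09,0,0,0,0,0,0.06,0,0,0,0,0,0.03,0,0,0,0,0,0.02,0,0,0,0,0,0.01,0,0,0,0,0,0,0,0,0]

```text
time: 6.12
ee_pos: [0.6313, -0.0012, 0.1121]
tcp_rot: [[-0.896, 0.445, 0.001], [0.445, 0.896, -0.0], [-0.001, 0.0, -1.0]]
force: [-0.2, 0.2, -3.7]
gripper_width: 0.263
grasp_force: 30.0
```

Request:
send_rows:
  targets: [0,0,0.01,0,0,0,0,0,0.005,0,0,0,0,0,0.005,0,0,0,0,0,0,0,0,0]

```text
time: 6.45
ee_pos: [0.631, -0.0013, 0.1081]
tcp_rot: [[-0.896, 0.445, 0.001], [0.445, 0.896, -0.0], [-0.001, 0.0, -1.0]]
force: [-1.7, -0.6, -4.5]
gripper_width: 0.267
grasp_force: 30.0
```

Request:
send_rows:
  targets: [0,0,0.005,0,0,0,0,0,0.005,0,0,0,0,0,0.005,0,0,0,0,0,0.005,0,0,0,0,0,0,0,0,0]

```text
time: 6.87
ee_pos: [0.6306, -0.0013, 0.1033]
tcp_rot: [[-0.896, 0.445, -0.001], [0.445, 0.896, -0.0], [0.0, -0.0, -1.0]]
force: [0.2, 0.3, -3.6]
gripper_width: 0.265
grasp_force: 30.0
```

Request:
send_rows:
  targets: [0,0,0.005,0,0,0,0,0,0.004,0,0,0,0,0,0,0,0,0]

```text
time: 7.12
ee_pos: [0.6312, -0.0014, 0.1025]
tcp_rot: [[-0.896, 0.445, 0.001], [0.445, 0.896, -0.0], [-0.001, 0.0, -1.0]]
force: [-0.8, -0.3, -0.6]
gripper_width: 0.26
grasp_force: 30.0
```

Contact: the hanging weight has come off the wrist at the expected height. Release and lift.

Request:
send_rows:
  targets: [0,0,0.003,0,0,0,0,0,0,0,0,0]

```text
time: 7.28
ee_pos: [0.6314, -0.0015, 0.1025]
tcp_rot: [[-0.896, 0.445, 0.001], [0.445, 0.896, -0.0], [-0.001, 0.0, -1.0]]
force: [-2.8, -1.9, 4.4]
gripper_width: 0.262
grasp_force: 30.0
```

Request:
send_rows:
  targets: [0,0,0,0,0,0,0,0,0,0,0,0,0,0,0,0,0,0,0,0,0,0,0,0]
  fingers: 0.42

```text
time: 7.62
ee_pos: [0.631, -0.0011, 0.1012]
tcp_rot: [[-0.896, 0.445, 0.0], [0.445, 0.896, 0.0], [-0.0, 0.0, -1.0]]
force: [-0.1, -0.7, 0.5]
gripper_width: 0.422
grasp_force: 0.0
```

Request:
send_rows:
  targets: [0,0,-0.02,0,0,0,0,0,-0.05,0,0,0,0,0,-0.1,0,0,0,0,0,-0.12,0,0,0,0,0,-0.12,0,0,0,0,0,-0.1,0,0,0,0,0,-0.03,0,0,0,0,0,0,0,0,0]

```text
time: 8.28
ee_pos: [0.6327, -0.0013, 0.2128]
tcp_rot: [[-0.896, 0.445, 0.006], [0.445, 0.896, -0.0], [-0.005, 0.002, -1.0]]
force: [1.1, 0.0, 0.2]
gripper_width: 0.415
grasp_force: 0.0
```

```bash
python3 -c "
from h import *
go((.43,-.202,.16),(.43,-.202,.0755))"
```

```text
t 8.2833 at [ 0.6327 -0.0013  0.2128]
(0.43, -0.202, 0.16) units [ 0.4627 -1.3501  0.2581] rows>= 9.66907716214926
(0.43, -0.202, 0.0755) units [ 0.0023 -0.001   0.4225] rows>= 2.816666666666667
```

Request:
send_rows:
  targets: [0.039,-0.112,0,0,0,0,0.039,-0.112,0,0,0,0,0.039,-0.112,0,0,0,0,0.039,-0.112,0.02,0,0,0,0.039,-0.112,0.02,0,0,0,0.039,-0.112,0.03,0,0,0,0.039,-0.113,0.03,0,0,0,0.038,-0.113,0.03,0,0,0,0.038,-0.113,0.03,0,0,0,0.038,-0.113,0.03,0,0,0,0.038,-0.113,0.03,0,0,0,0.038,-0.113,0.03,0,0,0]
  fingers: 0.5

```text
time: 9.28
ee_pos: [0.4259, -0.202, 0.1574]
tcp_rot: [[-0.896, 0.444, -0.002], [0.444, 0.896, 0.001], [0.003, 0.0, -1.0]]
force: [-0.4, -0.5, -0.4]
gripper_width: 0.499
grasp_force: 0.0
```

Request:
send_rows:
  targets: [0,0,0,0,0,0,0,0,0,0,0,0,0,0,0,0,0,0,0,0,0,0,0,0]

```text
time: 9.62
ee_pos: [0.4285, -0.2014, 0.1593]
tcp_rot: [[-0.896, 0.444, 0.0], [0.444, 0.896, 0.0], [-0.0, 0.0, -1.0]]
force: [-0.6, -0.5, 0.0]
gripper_width: 0.501
grasp_force: 0.0
```

```bash
python3 -c "
from h import *
go((.43,-.202,.0755))
im=get_image('scene')['pixels'];cv2.imwrite('pics/a4.png',cv2.resize(im[90:350,150:450],None,fx=2.3,fy=2.3))"
```

```text
t 9.6167 at [ 0.4285 -0.2014  0.1593]
(0.43, -0.202, 0.0755) units [-0.008   0.0004  0.4189] rows>= 2.793019145089584
```

View pics/a4.png

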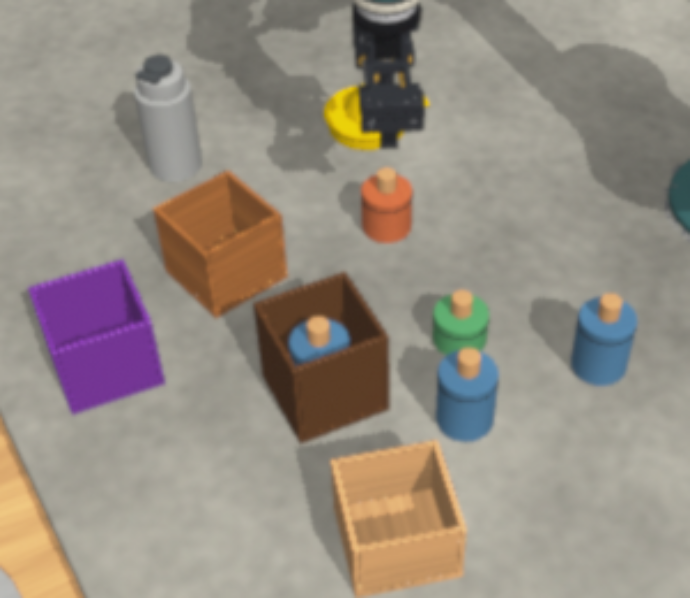

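The tall canister stands upright in the deep box (318,340). The gripper is above the terracotta canister at (387,205), so I'll go down and grip its knob.

Request:
send_rows:
  targets: [-0.004,0,0.05,0,0,0,-0.004,0,0.1,0,0,0,0,0,0.1,0,0,0,0,0,0.08,0,0,0,0,0,0.05,0,0,0,0,0,0.03,0,0,0,0,0,0.009,0,0,0,0,0,0,0,0,0,0,0,0,0,0,0]

```text
time: 10.42
ee_pos: [0.43, -0.2029, 0.0762]
tcp_rot: [[-0.896, 0.445, 0.001], [0.445, 0.896, -0.001], [-0.001, 0.0, -1.0]]
force: [0.5, 0.3, -0.8]
gripper_width: 0.497
grasp_force: 0.0
```

Request:
send_rows:
  targets: [0,0,0,0,0,0,0,0,0,0,0,0,0,0,0,0,0,0,0,0,0,0,0,0,0,0,0,0,0,0,0,0,0,0,0,0]
  fingers: 0

```text
time: 10.92
ee_pos: [0.4297, -0.2031, 0.0761]
tcp_rot: [[-0.896, 0.445, 0.001], [0.445, 0.896, -0.001], [-0.001, -0.0, -1.0]]
force: [-0.5, -1.3, 3.4]
gripper_width: 0.26
grasp_force: 30.0
```

Request:
send_rows:
  targets: [0,0,-0.02,0,0,0,0,0,-0.04,0,0,0,0,0,-0.08,0,0,0,0,0,-0.1,0,0,0,0,0,-0.12,0,0,0,0,0,-0.12,0,0,0,0,0,-0.12,0,0,0,0,0,-0.1,0,0,0,0,0,-0.07,0,0,0,0,0,-0.03,0,0,0,0,0,0,0,0,0]

```text
time: 11.83
ee_pos: [0.43, -0.2029, 0.2372]
tcp_rot: [[-0.896, 0.445, 0.003], [0.445, 0.896, -0.001], [-0.003, 0.0, -1.0]]
force: [0.3, 0.0, -2.8]
gripper_width: 0.262
grasp_force: 30.0
```

```bash
python3 -c "
from h import *
go((.642,-.227,.236),(.642,-.227,.0841))"
```

```text
t 11.8333 at [ 0.43   -0.2029  0.2372]
(0.642, -0.227, 0.236) units [-1.0032  0.3633  0.0093] rows>= 7.113177338271333
(0.642, -0.227, 0.0841) units [ 0.0023 -0.      0.7595] rows>= 5.063333333333332
```

Request:
send_rows:
  targets: [-0.05,0.018,0,0,0,0,-0.1,0.036,0,0,0,0,-0.1,0.036,0,0,0,0,-0.1,0.036,0,0,0,0,-0.1,0.036,0,0,0,0,-0.1,0.036,0,0,0,0,-0.1,0.036,0,0,0,0,-0.1,0.036,0,0,0,0,-0.1,0.036,0,0,0,0,-0.1,0.036,0,0,0,0,-0.05,0.02,0,0,0,0]

```text
time: 12.75
ee_pos: [0.6423, -0.2264, 0.2323]
tcp_rot: [[-0.896, 0.444, -0.002], [0.444, 0.896, 0.001], [0.003, 0.0, -1.0]]
force: [-1.2, 0.8, -3.0]
gripper_width: 0.258
grasp_force: 30.0
```

Request:
send_rows:
  targets: [0,0,0,0,0,0,0,0,0,0,0,0,0,0,0,0,0,0,0,0,0,0,0,0]

```text
time: 13.08
ee_pos: [0.6395, -0.2265, 0.2351]
tcp_rot: [[-0.896, 0.445, -0.001], [0.445, 0.896, 0.0], [0.001, -0.0, -1.0]]
force: [-0.5, -0.5, -2.6]
gripper_width: 0.262
grasp_force: 30.0
```

```bash
python3 -c "
from h import *
go((.642,-.227,.0841))
im=get_image('scene')['pixels'];cv2.imwrite('pics/a5.png',cv2.resize(im[90:350,150:450],None,fx=2.3,fy=2.3))"
```

```text
t 13.0833 at [ 0.6395 -0.2265  0.2351]
(0.642, -0.227, 0.0841) units [-0.0134  0.0037  0.755 ] rows>= 5.034272350515719
```

View pics/a5.png

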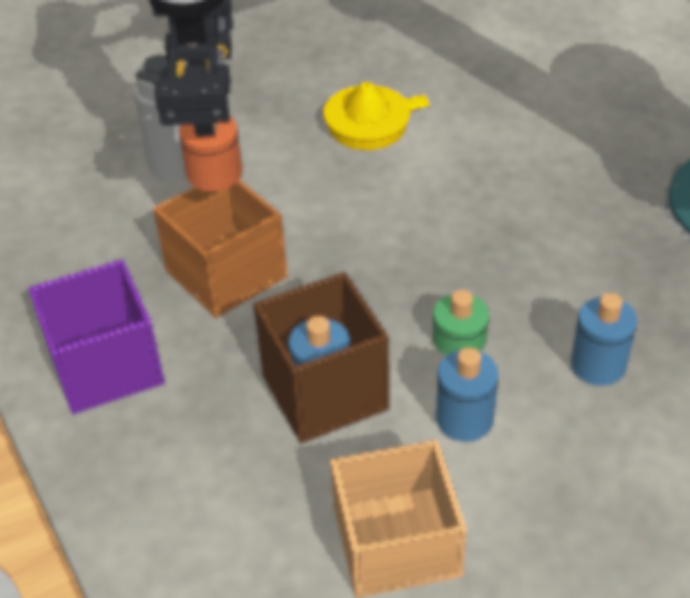

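The terracotta canister hangs upright above the middle box (212,180), clear of the shaker. Lower it.

Request:
send_rows:
  targets: [-0.007,0.002,0.03,0,0,0,-0.006,0.002,0.07,0,0,0,0,0,0.1,0,0,0,0,0,0.1,0,0,0,0,0,0.1,0,0,0,0,0,0.1,0,0,0,0,0,0.09,0,0,0,0,0,0.06,0,0,0,0,0,0.03,0,0,0,0,0,0.02,0,0,0,0,0,0.01,0,0,0,0,0,0.005,0,0,0]

```text
time: 14.13
ee_pos: [0.6439, -0.2274, 0.0932]
tcp_rot: [[-0.896, 0.445, 0.001], [0.445, 0.896, -0.001], [-0.001, 0.0, -1.0]]
force: [0.4, 0.6, -2.2]
gripper_width: 0.261
grasp_force: 30.0
```

Request:
send_rows:
  targets: [0,0,0.005,0,0,0,0,0,0.005,0,0,0,0,0,0.005,0,0,0,0,0,0,0,0,0]

```text
time: 14.47
ee_pos: [0.6435, -0.2272, 0.0899]
tcp_rot: [[-0.896, 0.445, 0.001], [0.445, 0.896, -0.0], [-0.001, 0.0, -1.0]]
force: [-0.2, -1.2, -2.5]
gripper_width: 0.265
grasp_force: 30.0
```

Request:
send_rows:
  targets: [0,0,0.005,0,0,0,0,0,0.005,0,0,0,0,0,0.005,0,0,0,0,0,0.005,0,0,0,0,0,0.004,0,0,0,0,0,0,0,0,0]

```text
time: 14.97
ee_pos: [0.6431, -0.2271, 0.0843]
tcp_rot: [[-0.896, 0.445, -0.0], [0.445, 0.896, 0.0], [0.001, -0.0, -1.0]]
force: [0.3, 0.9, -3.1]
gripper_width: 0.26
grasp_force: 30.0
```

Request:
send_rows:
  targets: [0,0,0.004,0,0,0,0,0,0,0,0,0]

```text
time: 15.13
ee_pos: [0.6435, -0.2272, 0.0842]
tcp_rot: [[-0.896, 0.445, 0.0], [0.445, 0.896, -0.0], [-0.0, 0.0, -1.0]]
force: [-0.8, -0.0, -0.2]
gripper_width: 0.264
grasp_force: 30.0
```

Contact at the expected height. Release and rise.

Request:
send_rows:
  targets: [0,0,0.003,0,0,0,0,0,0,0,0,0]

```text
time: 15.3
ee_pos: [0.6436, -0.2274, 0.0842]
tcp_rot: [[-0.896, 0.445, 0.001], [0.445, 0.896, -0.0], [-0.001, -0.0, -1.0]]
force: [-1.9, -0.7, 2.2]
gripper_width: 0.263
grasp_force: 30.0
```

Request:
send_rows:
  targets: [0,0,0,0,0,0,0,0,0,0,0,0,0,0,0,0,0,0,0,0,0,0,0,0]
  fingers: 0.42

```text
time: 15.63
ee_pos: [0.6434, -0.2271, 0.0833]
tcp_rot: [[-0.896, 0.445, 0.0], [0.445, 0.896, -0.0], [-0.0, 0.0, -1.0]]
force: [0.4, 0.4, 0.1]
gripper_width: 0.417
grasp_force: 0.0
```

Request:
send_rows:
  targets: [0,0,-0.02,0,0,0,0,0,-0.05,0,0,0,0,0,-0.1,0,0,0,0,0,-0.12,0,0,0,0,0,-0.12,0,0,0,0,0,-0.1,0,0,0,0,0,-0.06,0,0,0,0,0,0,0,0,0]

```text
time: 16.3
ee_pos: [0.6456, -0.228, 0.2023]
tcp_rot: [[-0.896, 0.445, 0.007], [0.445, 0.896, -0.003], [-0.008, 0.001, -1.0]]
force: [-1.0, -1.2, 0.8]
gripper_width: 0.422
grasp_force: 0.0
```

```bash
python3 -c "
from h import *
go((.4545,.0073,.16),(.4545,.0073,.0585))"
```

```text
t 16.3 at [ 0.6456 -0.228   0.2023]
(0.4545, 0.0073, 0.16) units [1.3804 0.629  0.2016] rows>= 10.201811847044945
(0.4545, 0.0073, 0.0585) units [ 0.0038 -0.0003  0.5075] rows>= 3.3833333333333333
```

Request:
send_rows:
  targets: [0.115,0.052,0,0,0,0,0.115,0.052,0,0,0,0,0.115,0.052,0,0,0,0,0.115,0.052,0,0,0,0,0.115,0.052,0,0,0,0,0.115,0.052,0.02,0,0,0,0.115,0.052,0.03,0,0,0,0.115,0.053,0.03,0,0,0,0.115,0.053,0.03,0,0,0,0.115,0.053,0.03,0,0,0,0.115,0.053,0.03,0,0,0,0.115,0.053,0.03,0,0,0]
  fingers: 0.5

```text
time: 17.3
ee_pos: [0.4502, 0.0091, 0.1558]
tcp_rot: [[-0.896, 0.445, -0.002], [0.445, 0.896, 0.0], [0.002, -0.001, -1.0]]
force: [-0.1, 0.1, -1.0]
gripper_width: 0.502
grasp_force: 0.0
```

Request:
send_rows:
  targets: [0,0,0,0,0,0,0,0,0,0,0,0,0,0,0,0,0,0,0,0,0,0,0,0]

```text
time: 17.63
ee_pos: [0.4529, 0.0077, 0.1575]
tcp_rot: [[-0.895, 0.445, 0.001], [0.445, 0.895, -0.0], [-0.001, 0.0, -1.0]]
force: [0.2, -0.6, 0.5]
gripper_width: 0.502
grasp_force: 0.0
```

```bash
python3 -c "
from h import *
go((.4545,.0073,.0585))
im=get_image('scene')['pixels'];cv2.imwrite('pics/a6.png',cv2.resize(im[90:350,150:450],None,fx=2.3,fy=2.3))"
```

```text
t 17.6333 at [0.4529 0.0077 0.1575]
(0.4545, 0.0073, 0.0585) units [-0.0076  0.0019  0.4952] rows>= 3.302074860511517
```

View pics/a6.png

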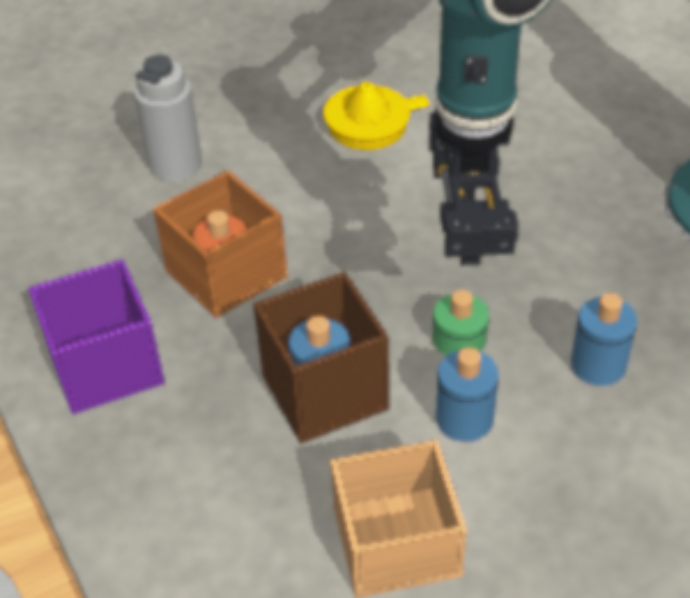

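The terracotta canister is in the middle box (220,232) and the tall one in the deep box. At this yaw the gripper body would pass just above the look-alike blue at (467,360), so I'll turn the tool 75° first.

Request:
send_rows:
  targets: [0,0,0,0,0,0.019,0,0,0,0,0,0.019,0,0,0,0,0,0.019,0,0,0,0,0,0.019,0,0,0,0,0,0.019,0,0,0,0,0,0.019,0,0,0,0,0,0.019,0,0,0,0,0,0.019,0,0,0,0,0,0.019,0,0,0,0,0,0.019,0,0,0,0,0,0.019,0,0,0,0,0,0]

```text
time: 18.68
ee_pos: [0.4529, 0.0075, 0.1576]
tcp_rot: [[0.206, 0.979, 0.001], [0.979, -0.206, -0.0], [-0.0, 0.001, -1.0]]
force: [-0.1, -0.2, -0.2]
gripper_width: 0.502
grasp_force: 0.0
```

Request:
send_rows:
  targets: [0,0,0,0,0,0,0,0,0,0,0,0]

```text
time: 18.85
ee_pos: [0.4524, 0.0079, 0.1574]
tcp_rot: [[0.2, 0.98, 0.0], [0.98, -0.2, -0.0], [-0.0, 0.0, -1.0]]
force: [-0.8, -0.5, 0.3]
gripper_width: 0.5
grasp_force: 0.0
```

```bash
python3 -c "
from h import *
go((.4545,.0073,.0585));print(get_obs()['tcp_rot'])"
```

```text
t 18.85 at [0.4524 0.0079 0.1574]
(0.4545, 0.0073, 0.0585) units [-0.0007  0.0107  0.4946] rows>= 3.2979253430618476
[[ 0.1996  0.9799  0.0002]
 [ 0.9799 -0.1996 -0.    ]
 [-0.      0.0002 -1.    ]]
```

Request:
send_rows:
  targets: [0,0.005,0.05,0,0,0,0,0.005,0.1,0,0,0,0,0,0.1,0,0,0,0,0,0.1,0,0,0,0,0,0.07,0,0,0,0,0,0.04,0,0,0,0,0,0.025,0,0,0,0,0,0.008,0,0,0,0,0,0,0,0,0]

```text
time: 19.6
ee_pos: [0.4541, 0.0079, 0.0587]
tcp_rot: [[0.201, 0.979, -0.0], [0.979, -0.201, 0.0], [-0.0, -0.0, -1.0]]
force: [-0.3, 0.4, -0.0]
gripper_width: 0.5
grasp_force: 0.0
```

Request:
send_rows:
  targets: [0,0,0,0,0,0,0,0,0,0,0,0,0,0,0,0,0,0,0,0,0,0,0,0,0,0,0,0,0,0,0,0,0,0,0,0]
  fingers: 0

```text
time: 20.1
ee_pos: [0.4545, 0.0079, 0.0594]
tcp_rot: [[0.202, 0.979, 0.001], [0.979, -0.202, -0.0], [0.0, 0.001, -1.0]]
force: [-0.5, 0.5, 4.7]
gripper_width: 0.265
grasp_force: 30.0
```

Request:
send_rows:
  targets: [0,0,-0.02,0,0,0,0,0,-0.04,0,0,0,0,0,-0.08,0,0,0,0,0,-0.1,0,0,0,0,0,-0.12,0,0,0,0,0,-0.12,0,0,0,0,0,-0.12,0,0,0,0,0,-0.1,0,0,0,0,0,-0.07,0,0,0,0,0,-0.03,0,0,0,0,0,0,0,0,0]

```text
time: 21.02
ee_pos: [0.4549, 0.0078, 0.2205]
tcp_rot: [[0.202, 0.979, 0.003], [0.979, -0.202, -0.0], [0.001, 0.003, -1.0]]
force: [-0.2, 0.3, -1.6]
gripper_width: 0.265
grasp_force: 30.0
```

```bash
python3 -c "
from h import *
go((.658,.205,.22))"
```

```text
t 21.0167 at [0.4549 0.0078 0.2205]
(0.658, 0.205, 0.22) units [1.1705 0.7957 0.0058] rows>= 9.435986296329721
```

Request:
send_rows:
  targets: [0.05,0.034,0,0,0,0,0.106,0.072,0,0,0,0,0.106,0.072,0,0,0,0,0.106,0.072,0,0,0,0,0.106,0.072,0,0,0,0,0.106,0.072,0,0,0,0,0.106,0.072,0,0,0,0,0.106,0.072,0,0,0,0,0.106,0.072,0,0,0,0,0.106,0.072,0,0,0,0,0.106,0.072,0,0,0,0,0.06,0.042,0,0,0,0]

```text
time: 22.02
ee_pos: [0.6579, 0.2076, 0.2154]
tcp_rot: [[0.201, 0.98, -0.003], [0.98, -0.201, 0.0], [-0.0, -0.003, -1.0]]
force: [-0.1, 0.6, -2.1]
gripper_width: 0.263
grasp_force: 30.0
```

Request:
send_rows:
  targets: [0,0,0,0,0,0,0,0,0,0,0,0,0,0,0,0,0,0,0,0,0,0,0,0]

```text
time: 22.35
ee_pos: [0.6561, 0.2043, 0.2175]
tcp_rot: [[0.202, 0.979, -0.002], [0.979, -0.202, -0.001], [-0.001, -0.002, -1.0]]
force: [0.3, 0.1, -3.0]
gripper_width: 0.264
grasp_force: 30.0
```

```bash
python3 -c "
from h import *
go((.658,.205,.0674))
im=get_image('scene')['pixels'];cv2.imwrite('pics/a7.png',cv2.resize(im[90:350,150:450],None,fx=2.3,fy=2.3))"
```

```text
t 22.35 at [0.6561 0.2043 0.2175]
(0.658, 0.205, 0.0674) units [0.0061 0.0102 0.7504] rows>= 5.003502781471872
```

View pics/a7.png

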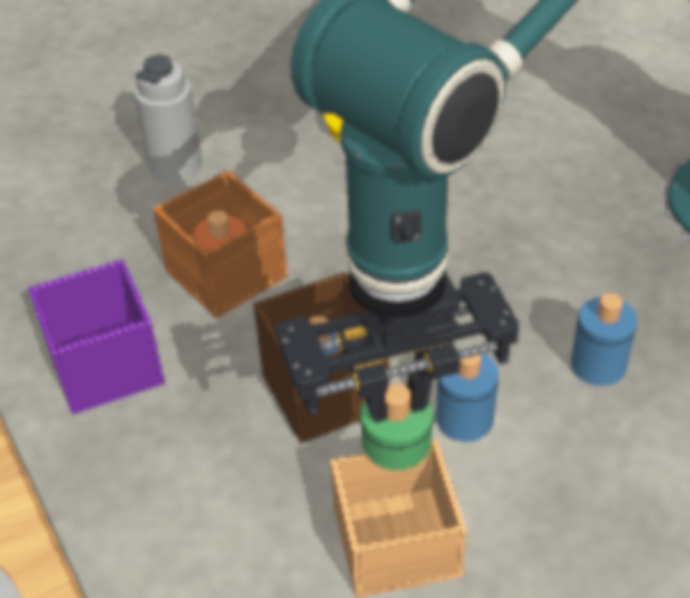

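The green canister hangs upright above the pale box (397,450). Lower it.

Request:
send_rows:
  targets: [0.003,0.005,0.03,0,0,0,0.003,0.005,0.07,0,0,0,0,0,0.1,0,0,0,0,0,0.1,0,0,0,0,0,0.1,0,0,0,0,0,0.1,0,0,0,0,0,0.09,0,0,0,0,0,0.06,0,0,0,0,0,0.03,0,0,0,0,0,0.02,0,0,0,0,0,0.01,0,0,0,0,0,0,0,0,0]

```text
time: 23.4
ee_pos: [0.6598, 0.2058, 0.0772]
tcp_rot: [[0.202, 0.979, 0.001], [0.979, -0.202, 0.0], [0.0, 0.001, -1.0]]
force: [-0.1, 0.6, -2.5]
gripper_width: 0.261
grasp_force: 30.0
```

Request:
send_rows:
  targets: [0,0,0.005,0,0,0,0,0,0.005,0,0,0,0,0,0.005,0,0,0,0,0,0,0,0,0]

```text
time: 23.73
ee_pos: [0.6595, 0.2058, 0.0741]
tcp_rot: [[0.202, 0.979, 0.001], [0.979, -0.202, 0.0], [0.0, 0.001, -1.0]]
force: [-0.2, 0.3, -1.5]
gripper_width: 0.263
grasp_force: 30.0
```

Request:
send_rows:
  targets: [0,0,0.005,0,0,0,0,0,0.005,0,0,0,0,0,0.005,0,0,0,0,0,0.005,0,0,0,0,0,0.005,0,0,0,0,0,0,0,0,0]

```text
time: 24.23
ee_pos: [0.6591, 0.2056, 0.0683]
tcp_rot: [[0.202, 0.979, -0.001], [0.979, -0.202, -0.0], [-0.0, -0.0, -1.0]]
force: [-0.4, -0.0, -2.2]
gripper_width: 0.263
grasp_force: 30.0
```

Request:
send_rows:
  targets: [0,0,0.005,0,0,0,0,0,0.003,0,0,0,0,0,0,0,0,0]

```text
time: 24.48
ee_pos: [0.6594, 0.2058, 0.0675]
tcp_rot: [[0.202, 0.979, 0.0], [0.979, -0.202, 0.0], [0.0, 0.0, -1.0]]
force: [-1.1, 1.0, 0.9]
gripper_width: 0.264
grasp_force: 30.0
```

Contact again at the expected height. Release, rise, and pull back clear.

Request:
send_rows:
  targets: [0,0,0,0,0,0,0,0,0,0,0,0,0,0,0,0,0,0,0,0,0,0,0,0]
  fingers: 0.42

```text
time: 24.82
ee_pos: [0.6596, 0.2057, 0.0674]
tcp_rot: [[0.202, 0.979, 0.001], [0.979, -0.202, 0.0], [0.0, 0.001, -1.0]]
force: [-0.1, 0.0, -0.4]
gripper_width: 0.421
grasp_force: 0.0
```

Request:
send_rows:
  targets: [0,0,-0.02,0,0,0,0,0,-0.05,0,0,0,0,0,-0.1,0,0,0,0,0,-0.12,0,0,0,0,0,-0.12,0,0,0,0,0,-0.12,0,0,0,0,0,-0.12,0,0,0,0,0,-0.1,0,0,0,0,0,-0.05,0,0,0,0,0,0,0,0,0]

```text
time: 25.65
ee_pos: [0.6613, 0.2062, 0.2318]
tcp_rot: [[0.202, 0.979, 0.007], [0.979, -0.202, 0.002], [0.003, 0.006, -1.0]]
force: [0.7, -0.7, 1.9]
gripper_width: 0.422
grasp_force: 0.0
```

Request:
send_rows:
  targets: [0.1,-0.1,0,0,0,0,0.1,-0.1,0,0,0,0,0.1,-0.1,0,0,0,0,0.1,-0.1,0,0,0,0,0.1,-0.1,0,0,0,0,0.1,-0.1,0,0,0,0,0.1,-0.1,0,0,0,0,0.1,-0.1,0,0,0,0,0.1,-0.1,0,0,0,0,0.1,-0.1,0,0,0,0,0,0,0,0,0,0,0,0,0,0,0,0]

```text
time: 26.65
ee_pos: [0.5022, 0.4425, 0.2253]
tcp_rot: [[0.199, 0.98, -0.002], [0.98, -0.199, -0.002], [-0.002, -0.001, -1.0]]
force: [0.7, -0.9, 0.4]
gripper_width: 0.419
grasp_force: 0.0
```

```bash
python3 -c "
from h import *
a=get_image('top')['pixels'][150:380,50:560];b=get_image('scene')['pixels'][90:470,130:500]
b=cv2.resize(b,None,fx=1,fy=1);cv2.imwrite('pics/f1.png',cv2.resize(a,None,fx=1.5,fy=1.5));cv2.imwrite('pics/f2.png',cv2.resize(b,None,fx=1.55,fy=1.55))"
```

```text
(no output)
```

View pics/f1.png

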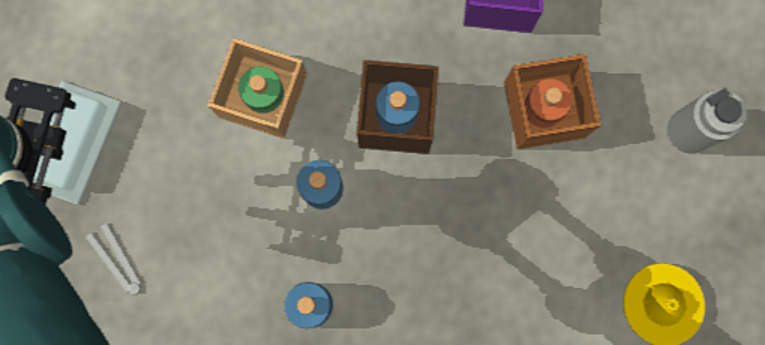

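View pics/f2.png

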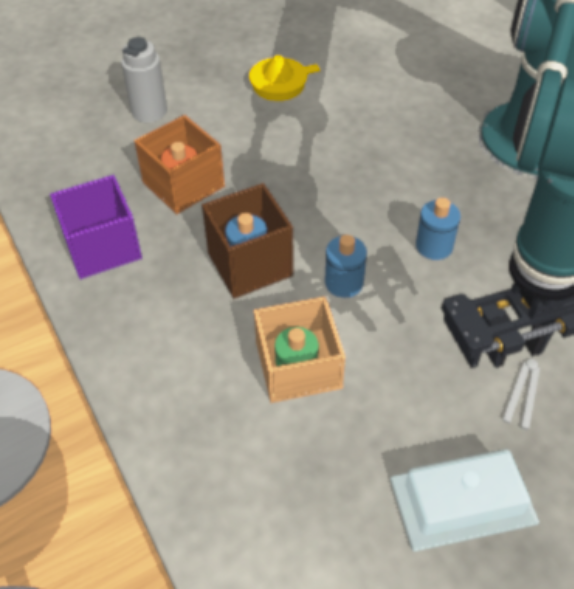

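Each canister stands upright in its matching box: green at (260,87), blue at (398,100) and terracotta at (552,98) in the top crop. The bystanders and look-alikes haven't moved, and the gripper hangs free at z = 0.225 m. I'll hand it in.

```bash
python3 -c "
from workcell import *
print(get_obs()['time'],sign_off())"
```

```text
the job is handed in; nothing more can be done
26.75 None
```

The three canisters stand upright in their boxes (short in low, medium in middle, tall in deep), no bystander was moved, and the job was handed in at 26.75 s.

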